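# Back off the ratchet winch to its stop

## Robot

A 6-joint arm with a two-finger parallel gripper is mounted at the origin on the work surface. World frame = base frame: x ahead of the robot, y to its left, z up, the work surface at z = 0. Lengths are in mm, angles in rad, forces in N, time in s.
With the tool pointing down it reaches from about 300 to 1000 mm from the base axis. Payload 5.1 kg.
Tool frame: the origin (TCP) lies where the fingers leave the gripper's body, on its centre line; the fingertips stand 78 mm ahead of it and the grasp point (between the pads) lies 59 mm ahead of it; x points along the fingers, y is the direction in which the jaws open and shut, and the axes are right-handed (so a half turn about x gives the same grasp; the last joint's range is limited). The gripper opens to 95 mm and grips with 3 to 60 N. Pads are 20 mm wide; open, the fingers measure 119 mm over their backs; the gripper's body (75 mm by 180 mm) begins 59 mm behind the grasp point.
Start: joints at [-1.227, 0.124, 1.65, -0, 1.367, -0.083], TCP at [269.042, -591.694, 292.256] pointing down, gripper open.
Joint ranges: [-2.61, 2.61], [-1.02, 2.33], [0.03, 2.71], [-1.35, 4.49], [0.32, 2.68], [-2.91, 2.91]. Speed limits (rad/s): [2.57, 2.57, 3.14, 3.14, 3.14, 3.14].

## Interface

Orientations are given as a unit quaternion [w, x, y, z].
In Python, from cell import bot gives the robot as it stands. The module is installed in compiled form; this text tells all that it offers.
- The arm moves only by the shell command python3 -m pendant 'ROWS' [FORCE]. ROWS is JSON, a list of rows, each an object of numbers: "wx", "wy", "wz": the turn, a rotation vector about the tool's x, y, z in rad; "x", "y", "z": the shift along the tool's x, y, z in mm; "hand": the closure, from 0 (fully open) to 1 (shut). In form: [{"wx": .., "wy": .., "wz": .., "x": .., "y": .., "z": .., "hand": ..}, ...]. A call has 1 to 8 rows; each row shifts and turns the pose as measured when the row begins, along the tool's axes as they then stand; what a row does not reach is not made up. A row lasts 1/8 s, in which the tool goes at most 62.5 mm and 10.7 degrees, less where a joint would pass 70% of its speed; a pose out of reach is approached as far as the arm can. A call with a gripper value outside its range is refused whole. The fingers move at their own pace and stop on an object; FORCE is the grip in N (left out, the last holds). Time passes only in rows, so rows that do not move let the fingers close. It gives the time, the measured TCP pose, the force and the opening at its end, in the units of the state.
- bot.read_state(): the state, without advancing time (a new reading comes with each control period).
- bot.snapshot(name): name is "side" or "top"; returns (picture, depth): 384x512x3 uint8, blue, green, red; 384x512 float32, mm along the optical axis (not along the pixel's ray), 0 where there is no reading.
- bot.camera_info(name): a dict with "K" (3x3 intrinsics, pixels), "k1" (the pictures are not rectified: a ray, as slopes to the right and down, at radius r is drawn at 1 + k1 r^2 times it, then the intrinsics apply), "R" (3x3) and "t" (3): a world point X has camera coordinates R X + t. Camera axes: x right, y down, z forward; pixel columns grow to the right and rows downward; lengths in mm; the calibration is good to about 2 mm. A picture is of the moment at which its call begins. camera_info takes no time and is no camera call.
- bot.finish_job(): hands the job in, once; it reports no verdict.
The state is a dict: "t": time; "joints": joint angles; "qvel": joint speeds; "effort": joint torques, N m; "eef_pos": TCP position; "tcp_rot": TCP orientation; "ft_force": force on the tool from outside, world axes, zero at the start; "wrist_torque": the same for the moment, N m; "finger_gap": opening from 0.0 (shut) to 1.0 (fully open).
Only numpy, scipy, OpenCV 4.12 (cv2) and the standard library are available. Lean on these libraries where they do the work, as an engineer would, in place of code of your own. Each camera call takes 0.05 s, during which the arm holds its last target. There are 200 camera calls.

## Task

Wind the little wall winch all the way back: flip its brass pawl right out of the ratchet wheel with the red lever, turn the crank backward (clockwise from above) until the crank arm presses firmly but gently against the orange rubber stop and leave it resting there, then flip the pawl back in so that the wheel is locked. Do not force the wheel against the pawl, do not ram the stop, and leave the things on the bamboo turntable alone.

Things in the scene. Friction and masses are not known exactly. Their poses are not given: they have to be found in the camera images.
- winch: Small hand winch lying fixed on its back plate (grey steel, 190 x 200 x 12 mm). Origin: on the upright drum axis, at table level; z up. In this frame (mm) the plate spans x -95..95, y -115..85; pawl on the -y side, crank on the +y side. Steel 8-tooth ratchet wheel round the axis, 100 mm across the tips, top 56 above the table; hub above it 36 mm across, top 70. Pawl pivot at (-52, -64).
- drum (a joint): Angle (rad) of drum, ratchet wheel and crank, turning as one about the upright drum axis; grows counter-clockwise from above (forward). Backward = clockwise = decreasing. The crank arm points 0.785 + this value counter-clockwise from the winch's x axis. The arm meets the stop at 0 give or take 0.08. Drag holds it where it is left; about 3 N at the knob turns it.
- crank_knob (a point): Middle of the black crank knob, an upright round grip 22 mm in diameter, from 70 to 115 mm above the table (this point at 95), 80 mm from the drum axis. It does not spin on its arm. The arm below is a flat bar 18 mm wide, 62 to 70 mm above the table, reaching 90 mm out.
- stop: Stop: orange rubber post, 12 mm in diameter, top 72 mm above the table, clamped in a slot of the winch plate 62 mm from the drum axis, clockwise of the crank. Its setting in the slot differs (5 mm either way) and this pose does not tell it: feel for it. Origin: on the drum axis at table level. Press 6 to 14 N on it (8 to 13 N at the knob, drag included) for half a second; over 18 N is ramming.
- pawl (a joint): Angle (rad) of the brass pawl about its upright pivot, growing clockwise from above. 0: fully in between two teeth; 0.2: tip on top of a tooth; 0.75: fully out, at its end. An over-centre spring pushes it in below 0.375, out above. 3 to 4 N at the lever starts it. While in, the wheel only clicks forward; forced backward a tooth jams on the pawl (keep under 20 N there).
- pawl_lever (a point): Point on the pawl's red upright lever pin (12 mm in diameter, 54 to 100 mm above the table), 85 mm up, 42 mm from the pivot. In the winch frame (mm): (-12, -78) with the pawl fully in, (-32, -102) fully out. Pushed away from the drum (winch -y) the pawl goes out; towards it (+y), in. Above 62 mm nothing stands within 40 mm of it.
- turntable: Round bamboo turntable 300 mm in diameter, top 22 mm above the table; it does not turn and stays put. Origin: centre of its underside. It carries the four bystanders.
- caddy: Black plastic screw caddy, 85 x 75 x 40 mm, on the turntable; bystander. Origin: centre of its underside.
- tumbler: Clear glass tumbler, 72 mm across the rim, 105 mm tall, upright on the turntable; bystander. Origin: centre of its underside.
- runner: Steel drawer runner, 200 x 26 x 12 mm, lying on the turntable; bystander. Origin: centre of its underside.
- hammer: Hammer with red rubber head and wooden handle, 240 mm long, lying on the turntable; bystander. Origin: on its length, underside.

How it is judged (in metres and radians):
On the way, in this order (a step that is already met when the one before it is completed fails the run):
1. the pawl is flipped right out of the ratchet wheel before the wheel is turned back (value of joint pawl above 0.6 rad and value of joint drum above 0.75 rad), for 0.2 s.
2. with the pawl out, the crank arm is pressed against the stop with more than 5 N (value of joint pawl above 0.5 rad and contact force between drum and stop above 5 N), for 0.2 s.
At the end, for the whole second after the job is handed in: The pawl is fully in (below 0.06 rad), the crank arm is left at the stop (drum at 0.11 rad or less), the drum is still, and the robot has let go (value of joint pawl below 0.06 rad and value of joint drum below 0.11 rad and velocity of joint drum between -0.02 and 0.02 rad/s); the robot touches nothing.
It fails at once if the wheel is forced against the pawl with more than 20 N (contact force between drum and pawl above 20 N).
It fails at once if the crank arm is rammed on the stop with more than 18 N (contact force between drum and stop above 18 N).
It fails at once if a bystander on the turntable is moved more than 20 mm or the tumbler is tipped (distance of any of caddy, tumbler, runner, hammer from where it was at the start of the episode above 0.02 m or angle between tumbler's own z axis and vertical above 0.3 rad).
It also fails if it takes over 70 s, if anything falls off the work surface, if the arm or the gripper's body presses on something with over 40 N, if the wrist force passes 120 N, or if a joint passes its speed limit or range.

## Working session

There is one attempt and no reset: what is moved stays moved. The work goes in short steps, Python scripts to look and compute and a shell command to move; the robot and the scene stay as the last step left them, time stands still between calls to the robot, and variables do not carry over. Pictures are saved under pics/ and viewed, about 8 in all and at most 12, crops included, and the job is handed in when it is done.

```bash
mkdir -p pics
python3 - <<'E'
from cell import bot
import cv2
s=bot.read_state();print({k:s[k] for k in('t','eef_pos','tcp_rot','ft_force','finger_gap')})
for n in('side','top'):
    p,d=bot.snapshot(n);cv2.imwrite(f'pics/{n}0.png',p);import numpy as np;np.save(f'{n}0.npy',d)
    c=bot.camera_info(n);print(n,c)
E
```

```text
{'t': 0.0, 'eef_pos': array([ 268.8760757 , -591.25971696,  290.98578558]), 'tcp_rot': array([-0.14901835, -0.69096695, -0.15046165,  0.69117255]), 'ft_force': array([0.65879091, 0.36209427, 0.06559743]), 'finger_gap': 0.9991941624461534}
side {'K': array([[365.35600556,   0.        , 251.99117134],
       [  0.        , 365.35600556, 189.8134214 ],
       [  0.        ,   0.        ,   1.        ]]), 'k1': -0.10641085716728321, 'R': array([[ 0.99472258, -0.1017234 ,  0.01339168],
       [-0.06446889, -0.72121957, -0.6897    ],
       [ 0.07981697,  0.68519682, -0.72397139]]), 't': array([-529.85874649,  109.73653733,  786.80421439])}
top {'K': array([[475.37278017,   0.        , 259.27605517],
       [  0.        , 475.37278017, 190.10912525],
       [  0.        ,   0.        ,   1.        ]]), 'k1': 0.0035898441012080385, 'R': array([[-0.0066662 , -0.99971117,  0.02308961],
       [-0.98210081,  0.00219874, -0.18834322],
       [ 0.18823805, -0.02393186, -0.98183181]]), 't': array([-11.57072703, 572.53782212, 982.58414754])}
```

View pics/top0.png

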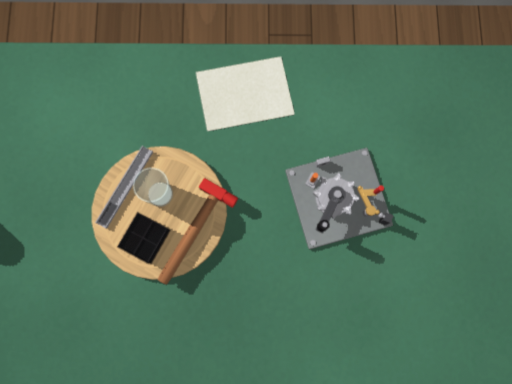

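View pics/side0.png

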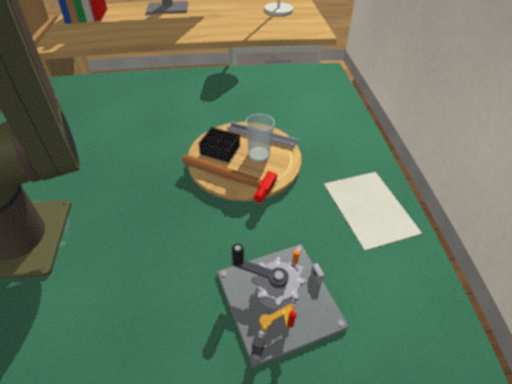

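The top view shows the hub at (337,194), the knob at (323,226), the orange stop at (314,178) and the red lever at (378,189). In the side view the knob is at (238,250), the lever at (292,318) and the stop at (296,256). I'll enlarge both.

```bash
cat > h.py <<'E'
import numpy as np, cv2
from cell import bot
C={n:bot.camera_info(n) for n in('side','top')}
def ray(n,u,v):
    c=C[n];a=cv2.undistortPoints(np.array([[[u,v]]],float),c['K'],np.array([c['k1'],0,0,0]))[0,0]
    return -c['R'].T@c['t'], c['R'].T@np.array([a[0],a[1],1])
def atz(n,u,v,z):
    o,d=ray(n,u,v);return o+d*(z-o[2])/d[2]
def tri(a,b):
    A=[];y=[]
    for n,p in(('top',a),('side',b)):
        o,d=ray(n,*p);d/=np.linalg.norm(d);P=np.eye(3)-np.outer(d,d);A.append(P);y.append(P@o)
    return np.linalg.lstsq(np.vstack(A),np.hstack(y),rcond=None)[0]
def proj(n,X):
    c=C[n];return cv2.projectPoints(np.array(X,float).reshape(-1,3),cv2.Rodrigues(c['R'])[0],c['t'],c['K'],np.array([c['k1'],0,0,0]))[0][:,0]
def crop(n,box,f,name,img=None):
    x,y,w,hh=box;p=bot.snapshot(n)[0] if img is None else img
    cv2.imwrite('pics/'+name,cv2.resize(p[y:y+hh,x:x+w],None,fx=f,fy=f,interpolation=cv2.INTER_CUBIC))
E
python3 - <<'E'
from h import *
a=cv2.imread('pics/top0.png')[140:260,275:405];b=cv2.imread('pics/side0.png')[235:365,210:350]
A=cv2.resize(a,(390*1,360));B=cv2.resize(b,(420*1,390))
A=cv2.resize(a,None,fx=4,fy=4,interpolation=2)[:, :];B=cv2.resize(b,None,fx=4,fy=4,interpolation=2)
cv2.imwrite('pics/tc.png',A);cv2.imwrite('pics/sc.png',B)
E
```

```text
(no output)
```

View pics/tc.png

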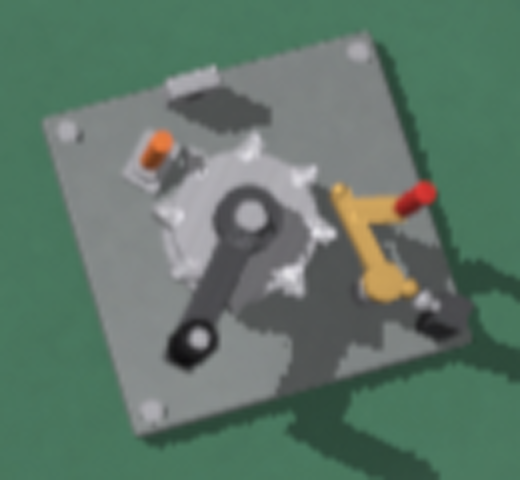

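View pics/sc.png

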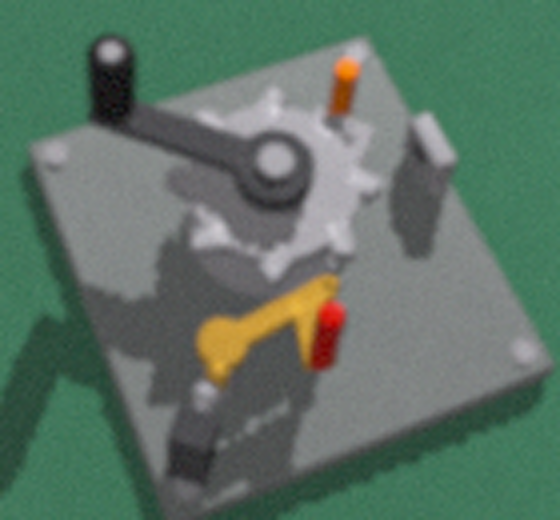

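The top crop puts the knob top at (198,338), lever top (425,193), hub (252,216) and stop (163,143). The side crop puts them at (111,50), (331,314), (276,158) and (346,69). The pawl is in.

Run:
```python
from h import *
f=lambda p,o:((p[0]+.5)/4-.5+o[0],(p[1]+.5)/4-.5+o[1])
T=lambda u,v:f((u,v),(275,140));S=lambda u,v:f((u,v),(210,235))
P={}
for n,a,b,z in(('knob',(198,338),(111,50),115),('lever',(425,193),(331,314),100),('hub',(252,216),(276,158),70),('stop',(163,143),(346,69),72)):
    P[n]=tri(T(*a),S(*b));print(n,P[n].round(1),atz('top',*T(*a),z).round(1),atz('side',*S(*b),z).round(1))
cs=[atz('top',*T(*a),12) for a in((43,120),(368,33),(470,340),(138,435))]
cs2=[atz('side',*S(*a),12) for a in((368,40),(552,366),(30,146))]
print(np.round(cs,1),np.round(cs2,1))
# fit winch pose from plate corners: winch (mm) corner order? crank side +y = image left
W=np.array([[95,85],[95,-115],[-95,-115],[-95,85]]) # guess
I=np.array(cs)[:,:2]
for k in range(4):
    Wk=np.roll(W,k,0);a=Wk-Wk.mean(0);b=I-I.mean(0)
    U,s,V=np.linalg.svd(a.T@b);R=(U@V).T;
    if np.linalg.det(R)<0: continue
    t=I.mean(0)-R@Wk.mean(0)
    print(k,np.degrees(np.arctan2(R[1,0],R[0,0])),t,np.abs((Wk@R.T+t)-I).max(), 'lever in/out',(R@[-12,-78]+t),(R@[-32,-102]+t),'crank ang rel',np.arctan2(*(R.T@(P['knob'][:2]-t))[::-1])-.785, np.arctan2(*(R.T@(P['stop'][:2]-t))[::-1]))
```

```text
knob [ 490.3 -143.6  116.7] [ 490.3 -143.9  115. ] [ 490.5 -142.4  115. ]
lever [ 568.3 -268.1  100.6] [ 568.  -268.3  100. ] [ 568.9 -267.8  100. ]
hub [ 560.7 -181.2   76.5] [ 561.4 -182.5   70. ] [ 562.2 -177.4   70. ]
stop [ 601.5 -135.1   73.5] [ 601.3 -135.3   72. ] [ 602.3 -134.    72. ]
[[ 628.4  -75.4   12. ]
 [ 680.  -265.4   12. ]
 [ 500.7 -314.4   12. ]
 [ 448.3 -125.3   12. ]] [[ 630.9  -77.7   12. ]
 [ 680.8 -264.9   12. ]
 [ 449.4 -125.6   12. ]]
0 15.359528099512845 [ 560.3843648  -180.65205786] 2.4191746248772006 lever in/out [ 569.4732254  -259.04461244] [ 556.54457161 -287.4848992 ] crank ang rel 1.602535444384733 0.569016819772799
1 -74.63958025447532 [ 578.82166981 -191.14294825] 7.600014877767194 lever in/out [ 500.42925669 -200.2330288 ] [ 471.98876873 -187.3048176 ] crank ang rel -3.1164816968355225 2.4896451261926087
2 -164.64047190048717 [ 568.33061616 -209.58054018] 2.4191746248772006 lever in/out [ 559.24175556 -131.1879856 ] [ 572.17040936 -102.74769884] crank ang rel -1.7546915663147213 -2.2573610770027774
3 105.3604197455247 [ 549.89331115 -199.08964979] 7.60001487776708 lever in/out [ 628.28572428 -189.99956924] [ 656.72621223 -202.92778044] crank ang rel -0.23166373274606866 -0.9463474075696868
```

```bash
cat >> h.py <<'E'
from scipy.spatial.transform import Rotation as Ro
def st():
    s=bot.read_state();q=s['tcp_rot'];R=Ro.from_quat([q[1],q[2],q[3],q[0]]);return s,R
def go(x,y,z,yaw,flip=False):
    "remaining move, tool axes now; yaw deg = world direction of tool y (mod 180)"
    s,R=st();d=R.inv().apply(np.array([x,y,z])-s['eef_pos'])
    ty=R.as_matrix()[:,1];cur=np.degrees(np.arctan2(ty[1],ty[0]))
    dy=(yaw-cur+90)%180-90
    if flip: dy-=180*np.sign(dy)
    a=np.radians(yaw if abs((yaw-cur+180)%360-180)<91 and not flip else yaw+180)
    Y=np.array([np.cos(a),np.sin(a),0]);X=np.array([0,0,-1]);M=Ro.from_matrix(np.c_[X,Y,np.cross(X,Y)])
    print('t',round(s['t'],2),'tcp',s['eef_pos'].round(1),'yaw',round(cur,1),'f',s['ft_force'].round(1),'gap',round(s['finger_gap']*95,1),'J6',round(s['joints'][5],2))
    print('shift tool now',d.round(1),'rotvec',(R.inv()*M).as_rotvec().round(3))
E
python3 -c "
from h import *
print(st()[1].as_matrix().round(3));go(568,-268,220,-120)"
```

```text
[[-0.001  0.414 -0.91 ]
 [ 0.002 -0.91  -0.414]
 [-1.    -0.002 -0.   ]]
t 0.1 tcp [ 268.9 -591.3  291.1] yaw -65.5 f [ 0.1 -0.4 -0.3] gap 95.1 J6 -0.08
shift tool now [  71.5 -170.3 -406.1] rotvec [0.95  0.001 0.002]
```

```bash
python3 -m pendant '[{"y":-21,"z":-50,"hand":0.64},{"y":-21,"z":-50,"hand":0.64},{"y":-21,"z":-50,"hand":0.64},{"y":-21,"z":-50,"hand":0.64},{"y":-21,"z":-50,"hand":0.64},{"y":-21,"z":-50,"hand":0.64},{"y":-21,"z":-50,"hand":0.64},{"y":-21,"z":-50,"hand":0.64}]' 10
python3 -m pendant '[{"wx":0.16,"hand":0.64},{"wx":0.16,"hand":0.64},{"wx":0.16,"hand":0.64},{"wx":0.16,"hand":0.64},{"wx":0.16,"hand":0.64},{"wx":0.15,"hand":0.64},{"hand":0.64},{"hand":0.64}]'
python3 -c "
from h import *
go(567,-269,200,-118)"
```

```text
t 0.1 tcp [ 268.9 -591.3  291.1] yaw -65.5 f [ 0.1 -0.4 -0.3] gap 95.1 J6 -0.08
shift tool now [  91.5 -169.8 -404.8] rotvec [0.916 0.001 0.002]schema error: expected keys wx, wy, wz, x, y, z, hand
schema error: expected keys wx, wy, wz, x, y, z, hand
```

```bash
python3 -m pendant '[{"wx":0,"wy":0,"wz":0,"x":0,"y":-21,"z":-50,"hand":0.64},{"wx":0,"wy":0,"wz":0,"x":0,"y":-21,"z":-50,"hand":0.64},{"wx":0,"wy":0,"wz":0,"x":0,"y":-21,"z":-50,"hand":0.64},{"wx":0,"wy":0,"wz":0,"x":0,"y":-21,"z":-50,"hand":0.64},{"wx":0,"wy":0,"wz":0,"x":0,"y":-21,"z":-50,"hand":0.64},{"wx":0,"wy":0,"wz":0,"x":0,"y":-21,"z":-50,"hand":0.64},{"wx":0,"wy":0,"wz":0,"x":0,"y":-21,"z":-50,"hand":0.64},{"wx":0,"wy":0,"wz":0,"x":0,"y":-21,"z":-50,"hand":0.64}]' 10
python3 -m pendant '[{"wx":0.16,"wy":0,"wz":0,"x":0,"y":0,"z":0,"hand":0.64},{"wx":0.16,"wy":0,"wz":0,"x":0,"y":0,"z":0,"hand":0.64},{"wx":0.16,"wy":0,"wz":0,"x":0,"y":0,"z":0,"hand":0.64},{"wx":0.16,"wy":0,"wz":0,"x":0,"y":0,"z":0,"hand":0.64},{"wx":0.16,"wy":0,"wz":0,"x":0,"y":0,"z":0,"hand":0.64},{"wx":0.15,"wy":0,"wz":0,"x":0,"y":0,"z":0,"hand":0.64}]'
python3 -c "
from h import *
go(567,-269,200,-118)"
```

```text
t: 1.1
eef_pos: [569.0, -265.5, 286.7]
tcp_rot: [-0.144, -0.69, -0.149, 0.693]
ft_force: [0.8, -1.7, 0.1]
finger_gap: 0.361
t: 1.85
eef_pos: [570.5, -259.8, 282.0]
tcp_rot: [0.196, -0.675, 0.191, 0.685]
ft_force: [0.1, -0.1, -0.4]
finger_gap: 0.36
t 1.85 tcp [ 570.5 -259.8  282. ] yaw -121.8 f [ 0.1 -0.1 -0.4] gap 34.2 J6 1.61
shift tool now [82.   9.9 -3.1] rotvec [-0.066  0.015  0.003]
```

```bash
python3 -m pendant '[{"wx":0,"wy":0.015,"wz":0,"x":35,"y":5,"z":-2,"hand":0.64},{"wx":0,"wy":0,"wz":0,"x":35,"y":5,"z":-1,"hand":0.64},{"wx":0,"wy":0,"wz":0,"x":0,"y":0,"z":0,"hand":0.64}]'
python3 -c "
from h import *
go(567,-269,154,-120)
p=bot.snapshot('side')[0];q=bot.snapshot('top')[0]
A=[cv2.resize(i,(400,400),interpolation=2) for i in (q[130:270,270:410],p[225:365,205:345])]
cv2.imwrite('pics/c1.png',np.hstack(A))"
```

```text
t: 2.22
eef_pos: [567.1, -269.3, 209.7]
tcp_rot: [-0.195, 0.68, -0.193, -0.68]
ft_force: [-0.6, -0.1, -0.1]
finger_gap: 0.36
t 2.23 tcp [ 567.1 -269.3  209.7] yaw -121.8 f [-0.6 -0.1 -0.1] gap 34.2 J6 1.6
shift tool now [55.7 -0.   0.3] rotvec [-0.032  0.     0.003]
```

View pics/c1.png

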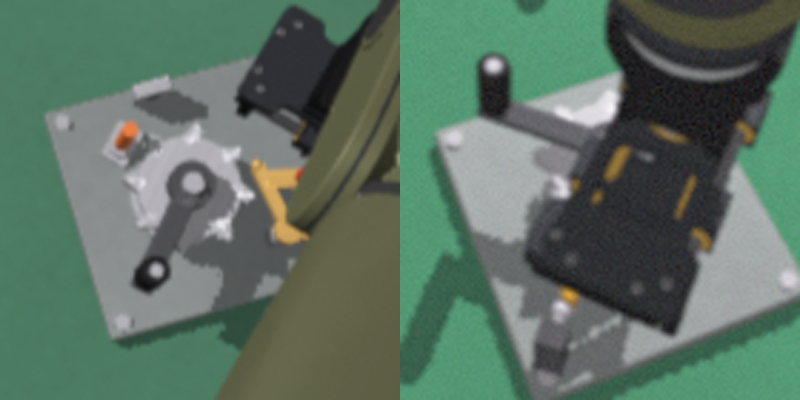

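The gripper hides the lever, as expected: at (300,175) in the left half only a trace of red shows. The crank hasn't moved. I'll descend around the lever and push out in small steps.

```bash
python3 -m pendant '[{"wx":0,"wy":0,"wz":0,"x":20,"y":0,"z":0,"hand":0.64},{"wx":0,"wy":0,"wz":0,"x":18,"y":0,"z":0,"hand":0.64},{"wx":0,"wy":0,"wz":0,"x":17,"y":0,"z":0,"hand":0.64}]'
python3 -m pendant '[{"wx":0,"wy":0,"wz":0,"x":0,"y":5,"z":0,"hand":0.64},{"wx":0,"wy":0,"wz":0,"x":0,"y":5,"z":0,"hand":0.64}]'
python3 -m pendant '[{"wx":0,"wy":0,"wz":0,"x":0,"y":4,"z":0,"hand":0.64},{"wx":0,"wy":0,"wz":0,"x":0,"y":4,"z":0,"hand":0.64}]'
```

```text
t: 2.7
eef_pos: [572.0, -271.1, 161.0]
tcp_rot: [-0.193, 0.686, -0.194, -0.674]
ft_force: [0.9, 0.4, 0.6]
finger_gap: 0.359
t: 2.95
eef_pos: [565.7, -279.3, 158.3]
tcp_rot: [-0.193, 0.684, -0.193, -0.676]
ft_force: [1.6, 0.7, 0.8]
finger_gap: 0.359
t: 3.2
eef_pos: [562.0, -286.5, 159.2]
tcp_rot: [-0.194, 0.685, -0.193, -0.675]
ft_force: [0.2, 0.1, -0.2]
finger_gap: 0.359
```

```bash
python3 -m pendant '[{"wx":0,"wy":0,"wz":0,"x":2,"y":4,"z":0,"hand":0.64},{"wx":0,"wy":0,"wz":0,"x":2,"y":4,"z":0,"hand":0.64}]'
python3 -m pendant '[{"wx":0,"wy":0,"wz":0,"x":0,"y":4,"z":0,"hand":0.64},{"wx":0,"wy":0,"wz":0,"x":0,"y":4,"z":0,"hand":0.64}]'
python3 -c "
from h import *
go(556.5,-287.5,154,-120)
p=bot.snapshot('side')[0];q=bot.snapshot('top')[0]
A=[cv2.resize(i,(400,400),interpolation=2) for i in (q[130:270,270:410],p[225:365,205:345])]
cv2.imwrite('pics/c2.png',np.hstack(A))"
```

```text
t: 3.45
eef_pos: [557.7, -294.6, 156.2]
tcp_rot: [-0.193, 0.686, -0.194, -0.675]
ft_force: [0.6, 0.4, 0.2]
finger_gap: 0.367
t: 3.7
eef_pos: [554.0, -299.6, 155.8]
tcp_rot: [-0.196, 0.686, -0.192, -0.674]
ft_force: [9.7, 14.0, 1.3]
finger_gap: 0.359
t 3.7 tcp [ 554.  -299.6  155.8] yaw -121.9 f [ 9.7 14.   1.3] gap 34.1 J6 1.54
shift tool now [  1.9 -11.6   4.3] rotvec [-0.033 -0.014  0.011]
```

View pics/c2.png

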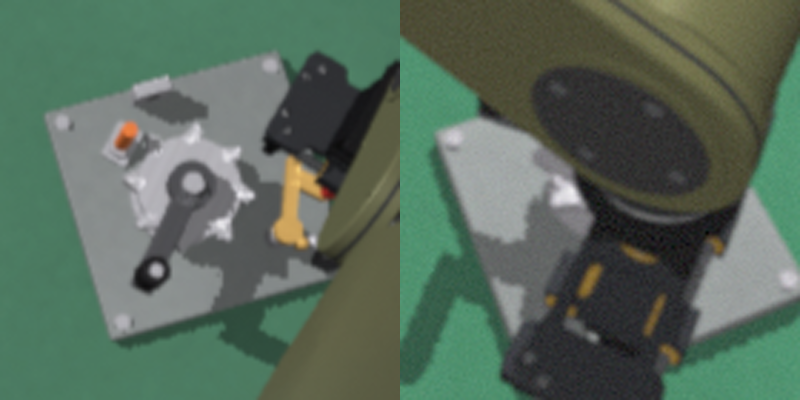

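The pawl is fully out: in the left half its body runs along (292,160)-(290,235), clear of the wheel, and the 17 N is it meeting its end stop. I'll back off, lift and go to the knob, with the jaws flipped by half a turn for joint 6 range.

```bash
python3 -m pendant '[{"wx":0,"wy":0,"wz":0,"x":0,"y":-6,"z":0,"hand":0.64},{"wx":0,"wy":0,"wz":0,"x":0,"y":-6,"z":0,"hand":0.64},{"wx":0,"wy":0,"wz":0,"x":-40,"y":0,"z":0,"hand":0.64},{"wx":0,"wy":0,"wz":0,"x":-40,"y":0,"z":0,"hand":0.64},{"wx":-0.18,"wy":0,"wz":0,"x":0,"y":0,"z":0,"hand":0.64},{"wx":-0.18,"wy":0,"wz":0,"x":0,"y":0,"z":0,"hand":0.64},{"wx":-0.18,"wy":0,"wz":0,"x":0,"y":0,"z":0,"hand":0.64},{"wx":-0.18,"wy":0,"wz":0,"x":0,"y":0,"z":0,"hand":0.64}]'
python3 -m pendant '[{"wx":-0.18,"wy":0,"wz":0,"x":0,"y":0,"z":0,"hand":0.64},{"wx":-0.18,"wy":0,"wz":0,"x":0,"y":0,"z":0,"hand":0.64},{"wx":-0.18,"wy":0,"wz":0,"x":0,"y":0,"z":0,"hand":0.64},{"wx":-0.18,"wy":0,"wz":0,"x":0,"y":0,"z":0,"hand":0.64},{"wx":-0.18,"wy":0,"wz":0,"x":0,"y":0,"z":0,"hand":0.64},{"wx":-0.18,"wy":0,"wz":0,"x":0,"y":0,"z":0,"hand":0.64},{"wx":-0.18,"wy":0,"wz":0,"x":0,"y":0,"z":0,"hand":0.64},{"wx":-0.18,"wy":0,"wz":0,"x":0,"y":0,"z":0,"hand":0.64}]'
python3 -c "
from h import *
go(490.5,-143.6,220,62)"
```

```text
t: 4.8
eef_pos: [558.8, -289.7, 238.6]
tcp_rot: [0.068, 0.709, 0.065, -0.699]
ft_force: [-1.0, -0.1, -0.0]
finger_gap: 0.362
t: 5.8
eef_pos: [557.8, -291.2, 238.4]
tcp_rot: [0.531, 0.474, 0.521, -0.472]
ft_force: [0.6, 0.7, -1.0]
finger_gap: 0.36
t 5.8 tcp [ 557.8 -291.2  238.4] yaw 6.1 f [ 0.6  0.7 -1. ] gap 34.2 J6 -0.67
shift tool now [  16.6  -51.5 -154. ] rotvec [-0.976  0.013 -0.006]
```

```bash
python3 -m pendant '[{"wx":-0.18,"wy":0,"wz":0,"x":0,"y":0,"z":0,"hand":0.64},{"wx":-0.18,"wy":0,"wz":0,"x":0,"y":0,"z":0,"hand":0.64},{"wx":-0.18,"wy":0,"wz":0,"x":0,"y":0,"z":0,"hand":0.64},{"wx":-0.18,"wy":0,"wz":0,"x":0,"y":0,"z":0,"hand":0.64},{"wx":-0.18,"wy":0,"wz":0,"x":0,"y":0,"z":0,"hand":0.64},{"wx":-0.08,"wy":0,"wz":0,"x":0,"y":0,"z":0,"hand":0.64}]'
python3 -c "
from h import *
go(490.5,-143.6,220,62)"
```

```text
t: 6.55
eef_pos: [557.0, -292.3, 238.2]
tcp_rot: [0.693, 0.155, 0.685, -0.161]
ft_force: [-1.1, 0.3, 0.4]
finger_gap: 0.36
t 6.55 tcp [ 557.  -292.3  238.2] yaw 64.1 f [-1.1  0.3  0.4] gap 34.2 J6 -1.69
shift tool now [  16.   104.9 -124.9] rotvec [0.037 0.013 0.005]
```

```bash
python3 -m pendant '[{"wx":0.04,"wy":0.01,"wz":0,"x":0,"y":35,"z":-42,"hand":0.64},{"wx":0,"wy":0,"wz":0,"x":0,"y":35,"z":-42,"hand":0.64},{"wx":0,"wy":0,"wz":0,"x":0,"y":32,"z":-40,"hand":0.64},{"wx":0,"wy":0,"wz":0,"x":0,"y":0,"z":0,"hand":0.64}]'
python3 -c "
from h import *
go(490.5,-143.6,156,62)"
```

```text
t: 7.05
eef_pos: [492.0, -142.4, 236.1]
tcp_rot: [0.686, 0.17, 0.685, -0.176]
ft_force: [0.0, -1.2, 0.0]
finger_gap: 0.362
t 7.05 tcp [ 492.  -142.4  236.1] yaw 61.7 f [ 0.  -1.2  0. ] gap 34.4 J6 -1.46
shift tool now [80.2 -1.2 -1. ] rotvec [-0.005  0.003  0.007]
```

```bash
python3 -m pendant '[{"wx":0,"wy":0,"wz":0.007,"x":20,"y":-1,"z":-1,"hand":0.6},{"wx":0,"wy":0,"wz":0,"x":15,"y":0,"z":0,"hand":0.6},{"wx":0,"wy":0,"wz":0,"x":10,"y":0,"z":0,"hand":0.6}]'
python3 -c "
from h import *
go(490.5,-143.6,156,62)"
```

```text
t: 7.42
eef_pos: [491.6, -145.1, 188.9]
tcp_rot: [0.687, 0.173, 0.684, -0.174]
ft_force: [-0.1, -0.1, -0.5]
finger_gap: 0.403
t 7.42 tcp [ 491.6 -145.1  188.9] yaw 61.6 f [-0.1 -0.1 -0.5] gap 38.2 J6 -1.47
shift tool now [32.9  0.9 -1.9] rotvec [-0.007  0.005  0.001]
```

```bash
python3 -m pendant '[{"wx":0,"wy":0,"wz":0,"x":12,"y":0,"z":0,"hand":0.6},{"wx":0,"wy":0,"wz":0,"x":12,"y":0,"z":0,"hand":0.6},{"wx":0,"wy":0,"wz":0,"x":9,"y":0,"z":0,"hand":0.6}]'
python3 -c "
from h import *
go(490.5,-143.6,156,62)"
```

```text
t: 7.8
eef_pos: [491.6, -146.3, 152.3]
tcp_rot: [0.686, 0.173, 0.684, -0.175]
ft_force: [-0.7, -0.6, -0.1]
finger_gap: 0.4
t 7.8 tcp [ 491.6 -146.3  152.3] yaw 61.5 f [-0.7 -0.6 -0.1] gap 38.0 J6 -1.47
shift tool now [-3.7  1.8 -2.2] rotvec [-0.009  0.003  0.001]
```

```bash
cat >> h.py <<'E'
O=np.array([560.7,-181.]);Y0=60.4
def arc():
    s,R=st();m=R.as_matrix();tip=s['eef_pos']+m[:,0]*59;v=tip[:2]-O
    a=np.degrees(np.arctan2(v[1],v[0]));yaw=np.degrees(np.arctan2(m[1,1],m[0,1]));f=R.inv().apply(s['ft_force'])
    print('t %.2f r %.1f centre drum-angle %.3f rad yawerr(deg, + => turn +wx) %.1f z %.1f ftool'%(s['t'],np.hypot(*v),np.radians(a-Y0),yaw-(a-90),s['eef_pos'][2]),f.round(1),'tilt',(m[:2,0]).round(3))
E
python3 -m pendant '[{"wx":0.10,"wy":0,"wz":0,"x":-2,"y":8,"z":1,"hand":0.6},{"wx":0.10,"wy":0,"wz":0,"x":-1,"y":8,"z":1,"hand":0.6},{"wx":0.10,"wy":0,"wz":0,"x":0,"y":8,"z":1,"hand":0.6}]'
python3 -c "
from h import *
arc()"
```

```text
t: 8.18
eef_pos: [505.8, -128.6, 152.7]
tcp_rot: [0.649, 0.276, 0.652, -0.28]
ft_force: [-2.8, -1.7, 3.6]
finger_gap: 0.4
t 8.18 r 76.0 centre drum-angle 1.331 rad yawerr(deg, + => turn +wx) -2.9 z 152.7 ftool [-3.6 -3.2 -0.7] tilt [-0.005 -0.004]
```

```bash
python3 -m pendant '[{"wx":0.10,"wy":0,"wz":0,"x":-2,"y":11,"z":-1,"hand":0.6},{"wx":0.12,"wy":0,"wz":0,"x":-1,"y":11,"z":0,"hand":0.6},{"wx":0.12,"wy":0,"wz":0,"x":-1,"y":11,"z":0,"hand":0.6},{"wx":0.13,"wy":0,"wz":0,"x":0,"y":11,"z":0.5,"hand":0.6}]'
python3 -c "
from h import *
arc()"
```

```text
t: 8.68
eef_pos: [539.5, -105.0, 153.3]
tcp_rot: [0.562, 0.42, 0.567, -0.431]
ft_force: [-3.5, -0.6, 2.8]
finger_gap: 0.4
t 8.68 r 78.7 centre drum-angle 0.801 rad yawerr(deg, + => turn +wx) -0.3 z 153.3 ftool [-2.8 -3.6 -0.4] tilt [-0.014 -0.008]
```

```bash
python3 -m pendant '[{"wx":0.14,"wy":0,"wz":0,"x":-2,"y":11,"z":0,"hand":0.6},{"wx":0.14,"wy":0,"wz":0,"x":-2,"y":11,"z":0.5,"hand":0.6},{"wx":0.14,"wy":0,"wz":0,"x":-1,"y":11,"z":0.5,"hand":0.6},{"wx":0.1,"wy":0,"wz":0,"x":0,"y":6,"z":0.5,"hand":0.6}]'
python3 -c "
from h import *
arc()"
```

```text
t: 9.18
eef_pos: [575.4, -102.7, 153.9]
tcp_rot: [-0.428, -0.55, -0.435, 0.569]
ft_force: [-2.5, 0.1, 2.3]
finger_gap: 0.401
t 9.18 r 78.9 centre drum-angle 0.349 rad yawerr(deg, + => turn +wx) -5.2 z 153.9 ftool [-2.2 -2.6  0.6] tilt [-0.027 -0.009]
```

```bash
python3 -m pendant '[{"wx":0.03,"wy":0,"wz":0,"x":-1,"y":5,"z":0,"hand":0.6},{"wx":0.03,"wy":0,"wz":0,"x":-1,"y":4,"z":0,"hand":0.6},{"wx":0.03,"wy":0,"wz":0,"x":0,"y":4,"z":0,"hand":0.6}]'
python3 -c "
from h import *
arc()
p=bot.snapshot('side')[0];q=bot.snapshot('top')[0]
A=[cv2.resize(i,(400,400),interpolation=2) for i in (q[130:270,270:410],p[225:365,205:345])]
cv2.imwrite('pics/c3.png',np.hstack(A))"
```

```text
t: 9.55
eef_pos: [586.8, -104.9, 153.6]
tcp_rot: [-0.4, -0.569, -0.411, 0.59]
ft_force: [-2.6, 3.2, 2.8]
finger_gap: 0.401
t 9.55 r 79.6 centre drum-angle 0.208 rad yawerr(deg, + => turn +wx) -2.4 z 153.6 ftool [-2.7 -3.6 -2.1] tilt [-0.033 -0.004]
```

View pics/c3.png

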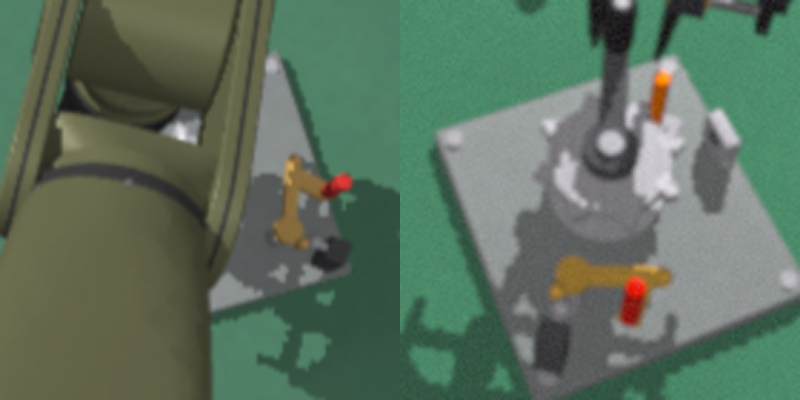

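The pawl is still out (lever at (635,290) in the right half). The arm (615,70) is a little way from the orange stop (660,85). I'll creep in from here.

```bash
python3 -m pendant '[{"wx":0.06,"wy":0,"wz":0,"x":0,"y":4,"z":0.5,"hand":0.6},{"wx":0.05,"wy":0,"wz":0,"x":0,"y":4,"z":0.5,"hand":0.6},{"wx":0.04,"wy":0,"wz":0,"x":0,"y":3,"z":0,"hand":0.6}]'
python3 -c "
from h import *
arc()"
python3 -m pendant '[{"wx":0.03,"wy":0,"wz":0,"x":0,"y":2.5,"z":0,"hand":0.6},{"wx":0.03,"wy":0,"wz":0,"x":0,"y":2,"z":0,"hand":0.6}]'
python3 -c "
from h import *
arc()"
```

```text
t: 10.02
eef_pos: [597.1, -109.7, 153.7]
tcp_rot: [-0.355, -0.598, -0.365, 0.619]
ft_force: [-3.5, 2.6, 0.1]
finger_gap: 0.399
t 10.03 r 79.0 centre drum-angle 0.064 rad yawerr(deg, + => turn +wx) -2.9 z 153.7 ftool [ 0.  -4.4 -0.6] tilt [-0.032 -0.004]
t: 10.28
eef_pos: [601.3, -112.0, 153.7]
tcp_rot: [-0.337, -0.609, -0.345, 0.63]
ft_force: [-2.8, 2.3, 0.6]
finger_gap: 0.4
t 10.28 r 79.0 centre drum-angle 0.004 rad yawerr(deg, + => turn +wx) -3.0 z 153.7 ftool [-0.5 -3.6 -0.4] tilt [-0.031 -0.004]
```

```bash
python3 -m pendant '[{"wx":0.02,"wy":0,"wz":0,"x":0,"y":1.5,"z":0,"hand":0.6},{"wx":0.02,"wy":0,"wz":0,"x":0,"y":1.5,"z":0,"hand":0.6}]' | sed -n '1,2p;4p'
python3 -c "
from h import *
arc()"
```

```text
t: 10.52
eef_pos: [604.0, -113.7, 153.7]
ft_force: [-2.8, 4.2, 0.1]
t 10.53 r 78.9 centre drum-angle -0.037 rad yawerr(deg, + => turn +wx) -3.1 z 153.7 ftool [-0.1 -4.7 -1.9] tilt [-0.031 -0.004]
```

```bash
python3 -m pendant '[{"wx":0.02,"wy":0,"wz":0,"x":0,"y":1.5,"z":0,"hand":0.6}]' | sed -n '1,2p;4p'
python3 -c "
from h import *
arc()"
```

```text
t: 10.65
eef_pos: [605.4, -114.5, 153.8]
ft_force: [-2.2, 3.2, 0.1]
t 10.65 r 78.9 centre drum-angle -0.058 rad yawerr(deg, + => turn +wx) -3.1 z 153.8 ftool [-0.  -3.6 -1.3] tilt [-0.031 -0.004]
```

```bash
python3 -m pendant '[{"wx":0.02,"wy":0,"wz":0,"x":0,"y":1.2,"z":0,"hand":0.6}]' | sed -n '1,2p;4p'
python3 -c "
from h import *
arc()"
```

```text
t: 10.78
eef_pos: [606.4, -115.3, 153.7]
ft_force: [-4.1, 3.1, 0.9]
t 10.78 r 78.9 centre drum-angle -0.073 rad yawerr(deg, + => turn +wx) -3.4 z 153.7 ftool [-0.8 -5.2  0. ] tilt [-0.031 -0.003]
```

```bash
python3 -m pendant '[{"wx":0.02,"wy":0,"wz":0,"x":0,"y":1,"z":0,"hand":0.6}]' | sed -n '1,2p'
python3 -c "
from h import *
arc()"
```

```text
t: 10.9
eef_pos: [606.5, -115.7, 153.6]
t 10.90 r 78.5 centre drum-angle -0.076 rad yawerr(deg, + => turn +wx) -4.5 z 153.6 ftool [-3.  -8.1  0.4] tilt [-0.034 -0.003]
```

```bash
python3 -m pendant '[{"wx":0.01,"wy":0,"wz":0,"x":0,"y":1,"z":0,"hand":0.6}]' | sed -n '1,2p'
python3 -c "
from h import *
arc()"
```

```text
t: 11.02
eef_pos: [606.5, -115.9, 153.5]
t 11.03 r 78.3 centre drum-angle -0.075 rad yawerr(deg, + => turn +wx) -5.2 z 153.5 ftool [-3.  -8.7  0.1] tilt [-0.037 -0.002]
```

Contact with the stop shows at 8–9 N at the knob. I'll hold it slightly firmer.

```bash
python3 -m pendant '[{"wx":0,"wy":0,"wz":0,"x":0,"y":1.1,"z":0,"hand":0.6},{"wx":0,"wy":0,"wz":0,"x":0,"y":1.1,"z":0,"hand":0.6}]' | sed -n '1,2p'
python3 -c "
from h import *
arc()"
```

```text
t: 11.28
eef_pos: [606.7, -116.1, 153.4]
t 11.28 r 78.2 centre drum-angle -0.073 rad yawerr(deg, + => turn +wx) -5.4 z 153.4 ftool [-2.3 -8.7 -0.7] tilt [-0.042  0.002]
```

```bash
python3 -m pendant '[{"wx":0,"wy":0,"wz":0,"x":0,"y":1.2,"z":0,"hand":0.6},{"wx":0,"wy":0,"wz":0,"x":0,"y":1.2,"z":0,"hand":0.6}]' | sed -n '1,2p'
python3 -c "
from h import *
arc()"
```

```text
t: 11.52
eef_pos: [607.0, -116.3, 153.3]
t 11.53 r 78.2 centre drum-angle -0.072 rad yawerr(deg, + => turn +wx) -5.5 z 153.3 ftool [-2.9 -7.6 -0.4] tilt [-0.048  0.005]
```

```bash
python3 -m pendant '[{"wx":0,"wy":0,"wz":0.005,"x":0,"y":1.4,"z":0,"hand":0.6},{"wx":0,"wy":0,"wz":0.005,"x":0,"y":1.4,"z":0,"hand":0.6}]' | sed -n '1,2p'
python3 -c "
from h import *
arc()"
```

```text
t: 11.78
eef_pos: [607.1, -116.3, 153.3]
t 11.78 r 78.2 centre drum-angle -0.074 rad yawerr(deg, + => turn +wx) -5.5 z 153.3 ftool [ -4.6 -10.7  -0.8] tilt [-0.048  0.003]
```

```bash
python3 -m pendant '[{"wx":0,"wy":0,"wz":0.007,"x":0,"y":1.6,"z":0,"hand":0.6},{"wx":0,"wy":0,"wz":0.007,"x":0,"y":1.6,"z":0,"hand":0.6}]' | sed -n '1,2p'
python3 -c "
from h import *
arc()"
```

```text
t: 12.02
eef_pos: [607.1, -116.2, 153.3]
t 12.03 r 78.1 centre drum-angle -0.076 rad yawerr(deg, + => turn +wx) -5.4 z 153.3 ftool [ -6.1 -11.8  -0. ] tilt [-0.046 -0.   ]
```

```bash
python3 -m pendant '[{"wx":0,"wy":0,"wz":0.006,"x":0,"y":1.4,"z":0,"hand":0.6},{"wx":0,"wy":0,"wz":0.006,"x":0,"y":1.4,"z":0,"hand":0.6}]' | sed -n '1,2p'
python3 -c "
from h import *
arc()"
```

```text
t: 12.28
eef_pos: [607.0, -116.0, 153.4]
t 12.28 r 78.1 centre drum-angle -0.076 rad yawerr(deg, + => turn +wx) -5.5 z 153.4 ftool [ -3.9 -10.    0.3] tilt [-0.045 -0.003]
```

```bash
python3 -m pendant '[{"wx":0,"wy":0,"wz":0.005,"x":0,"y":1.3,"z":0,"hand":0.6},{"wx":0,"wy":0,"wz":0.005,"x":0,"y":1.3,"z":0,"hand":0.6}]' | sed -n '1,2p'
python3 -c "
from h import *
arc()"
```

```text
t: 12.52
eef_pos: [607.0, -115.9, 153.5]
t 12.53 r 78.1 centre drum-angle -0.077 rad yawerr(deg, + => turn +wx) -5.5 z 153.5 ftool [-3.8 -8.7  0.4] tilt [-0.044 -0.006]
```

```bash
python3 -m pendant '[{"wx":0,"wy":0,"wz":0,"x":0,"y":-4,"z":0,"hand":0.6},{"wx":0,"wy":0,"wz":0,"x":0,"y":-4,"z":0,"hand":0.6}]' | sed -n '1,2p'
python3 -c "
from h import *
arc()"
```

```text
t: 12.78
eef_pos: [601.8, -111.9, 154.5]
t 12.78 r 78.7 centre drum-angle 0.003 rad yawerr(deg, + => turn +wx) -10.1 z 154.5 ftool [-0.2  0.3 -0.4] tilt [-0.04  -0.009]
```

```bash
python3 -m pendant '[{"wx":0,"wy":0,"wz":0,"x":-20,"y":0,"z":0,"hand":0.6},{"wx":0,"wy":0,"wz":0,"x":-30,"y":0,"z":0,"hand":0.6},{"wx":0,"wy":0,"wz":0,"x":-40,"y":0,"z":0,"hand":0.6},{"wx":-0.18,"wy":0,"wz":0,"x":0,"y":0,"z":0,"hand":0.6},{"wx":-0.18,"wy":0,"wz":0,"x":0,"y":0,"z":0,"hand":0.6},{"wx":-0.18,"wy":0,"wz":0,"x":0,"y":0,"z":0,"hand":0.6},{"wx":-0.18,"wy":0,"wz":0,"x":0,"y":0,"z":0,"hand":0.6},{"wx":-0.18,"wy":0,"wz":0,"x":0,"y":0,"z":0,"hand":0.6}]'
python3 -c "
from h import *
print(tri((270+343*.35,130+182*.35),(205+237*.35,225+287*.35)))
go(558,-289,230,58)"
```

```text
t: 13.78
eef_pos: [610.2, -114.5, 263.1]
tcp_rot: [0.554, 0.428, 0.557, -0.446]
ft_force: [0.2, -0.3, -0.1]
finger_gap: 0.398
[ 557.13412014 -287.23165123   99.07571438]
t 13.78 tcp [ 610.2 -114.5  263.1] yaw 13.6 f [ 0.2 -0.3 -0.1] gap 37.8 J6 -0.5
shift tool now [ 37.3 -91.  156.8] rotvec [-0.775  0.004  0.027]
```

```bash
python3 -m pendant '[{"wx":-0.18,"wy":0,"wz":0.0,"x":0,"y":0,"z":0,"hand":0.64},{"wx":-0.18,"wy":0,"wz":0.0,"x":0,"y":0,"z":0,"hand":0.64},{"wx":-0.18,"wy":0,"wz":0.0,"x":0,"y":0,"z":0,"hand":0.64},{"wx":-0.18,"wy":0,"wz":0,"x":0,"y":0,"z":0,"hand":0.64},{"wx":-0.06,"wy":0,"wz":0,"x":0,"y":0,"z":0,"hand":0.64}]'|sed -n 1,2p
python3 -c "
from h import *
go(557,-287.5,215,58)"
```

```text
t: 14.4
eef_pos: [613.3, -116.8, 274.1]
t 14.4 tcp [ 613.3 -116.8  274.1] yaw 59.8 f [-1.   0.  -0.3] gap 34.0 J6 -1.3
shift tool now [  63.5 -174.4   36.8] rotvec [0.031 0.009 0.023]
```

```bash
python3 -m pendant '[{"wx":0.03,"wy":0.01,"wz":0.02,"x":0,"y":-44,"z":9,"hand":0.64},{"wx":0,"wy":0,"wz":0,"x":0,"y":-44,"z":9,"hand":0.64},{"wx":0,"wy":0,"wz":0,"x":10,"y":-44,"z":9,"hand":0.64},{"wx":0,"wy":0,"wz":0,"x":20,"y":-40,"z":9,"hand":0.64},{"wx":0,"wy":0,"wz":0,"x":20,"y":0,"z":0,"hand":0.64}]'|sed -n 1,2p
python3 -c "
from h import *
go(557,-287.5,155,58)"
```

```text
t: 15.02
eef_pos: [557.1, -290.1, 238.3]
t 15.03 tcp [ 557.1 -290.1  238.3] yaw 58.1 f [0.1 0.4 0.4] gap 34.3 J6 -1.58
shift tool now [83.3  2.4 -3.2] rotvec [0.001 0.022 0.003]
```

```bash
python3 -m pendant '[{"wx":0,"wy":0.02,"wz":0,"x":25,"y":2,"z":-2,"hand":0.64},{"wx":0,"wy":0,"wz":0,"x":20,"y":0,"z":-1,"hand":0.64},{"wx":0,"wy":0,"wz":0,"x":0,"y":0,"z":0,"hand":0.64}]'|sed -n 1,2p
python3 -c "
from h import *
go(557,-287.5,155,58)"
python3 -m pendant '[{"wx":0,"wy":0,"wz":0,"x":13,"y":0,"z":0,"hand":0.64},{"wx":0,"wy":0,"wz":0,"x":12,"y":0,"z":0,"hand":0.64},{"wx":0,"wy":0,"wz":0,"x":8,"y":0,"z":0,"hand":0.64}]'|sed -n '1,2p;4p'
python3 -c "
from h import *
go(557,-287.5,155,58)"
```

```text
t: 15.4
eef_pos: [556.2, -284.9, 189.8]
t 15.4 tcp [ 556.2 -284.9  189.8] yaw 58.2 f [-0.3 -0.   0.1] gap 34.1 J6 -1.57
shift tool now [34.8 -1.7  2.1] rotvec [ 0.003 -0.002  0.002]
t: 15.78
eef_pos: [557.7, -284.2, 156.6]
ft_force: [0.3, 0.2, 0.1]
t 15.78 tcp [ 557.7 -284.2  156.6] yaw 58.3 f [0.3 0.2 0.1] gap 34.1 J6 -1.57
shift tool now [ 1.6 -3.2  1.1] rotvec [0.005 0.002 0.002]
```

```bash
python3 -m pendant '[{"wx":0,"wy":0,"wz":0,"x":0,"y":5,"z":0,"hand":0.64},{"wx":0,"wy":0,"wz":0,"x":0,"y":4,"z":0,"hand":0.64},{"wx":0,"wy":0,"wz":0,"x":0,"y":4,"z":0,"hand":0.64}]'|sed -n '1,2p;4p'
python3 -m pendant '[{"wx":0,"wy":0,"wz":0,"x":0,"y":4,"z":0,"hand":0.64},{"wx":0,"wy":0,"wz":0,"x":0,"y":4,"z":0,"hand":0.64}]'|sed -n '1,2p;4p'
python3 -m pendant '[{"wx":0,"wy":0,"wz":0,"x":0,"y":3,"z":0,"hand":0.64},{"wx":0,"wy":0,"wz":0,"x":0,"y":3,"z":0,"hand":0.64}]'|sed -n '1,2p;4p'
python3 -c "
from h import *
go(557,-287.5,155,58)"
```

```text
t: 16.15
eef_pos: [564.4, -274.1, 156.0]
ft_force: [-0.9, -8.2, -4.3]
t: 16.4
eef_pos: [568.9, -268.6, 156.6]
ft_force: [0.2, -3.5, -1.3]
t: 16.65
eef_pos: [572.5, -262.9, 157.1]
ft_force: [-0.1, -1.6, -0.4]
t 16.65 tcp [ 572.5 -262.9  157.1] yaw 58.3 f [-0.1 -1.6 -0.4] gap 34.3 J6 -1.53
shift tool now [  2.3 -29.1  -0.3] rotvec [0.006 0.006 0.008]
```

```bash
python3 -m pendant '[{"wx":0,"wy":0,"wz":0,"x":0,"y":2.5,"z":0,"hand":0.64},{"wx":0,"wy":0,"wz":0,"x":0,"y":2.5,"z":0,"hand":0.64}]'|sed -n '1,2p;4p'
python3 -c "
from h import *
p=bot.snapshot('side')[0];q=bot.snapshot('top')[0]
A=[cv2.resize(i,(400,400),interpolation=2) for i in (q[130:270,270:410],p[225:365,205:345])]
cv2.imwrite('pics/c4.png',np.hstack(A))"
```

```text
t: 16.9
eef_pos: [575.7, -257.4, 157.3]
ft_force: [1.0, 0.1, 0.9]
```

View pics/c4.png

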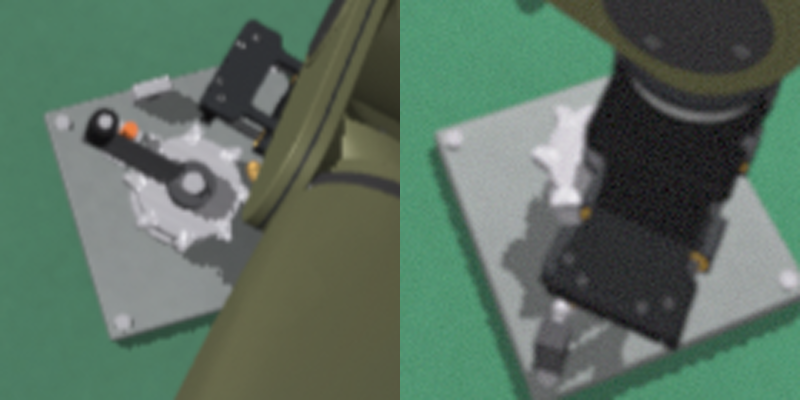

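The crank rests beside the orange stop ((105,125) against (130,130)) and the pawl tip at (253,170) is back at the wheel. I'll nudge further to feel whether it is fully in.

```bash
python3 -m pendant '[{"wx":0,"wy":0,"wz":0,"x":0,"y":2.5,"z":0,"hand":0.64},{"wx":0,"wy":0,"wz":0,"x":0,"y":2.5,"z":0,"hand":0.64}]'|sed -n '1,2p;4p'
python3 -m pendant '[{"wx":0,"wy":0,"wz":0,"x":0,"y":1.5,"z":0,"hand":0.64},{"wx":0,"wy":0,"wz":0,"x":0,"y":1.5,"z":0,"hand":0.64}]'|sed -n '1,2p;4p'
```

```text
t: 17.25
eef_pos: [578.5, -252.8, 157.3]
ft_force: [-0.9, 0.8, -0.9]
t: 17.5
eef_pos: [580.1, -250.2, 157.2]
ft_force: [-2.9, -3.6, 0.1]
```

```bash
python3 -m pendant '[{"wx":0,"wy":0,"wz":0,"x":0,"y":-5,"z":0,"hand":0.64},{"wx":0,"wy":0,"wz":0,"x":0,"y":-5,"z":0,"hand":0.64},{"wx":0,"wy":0,"wz":0,"x":-15,"y":0,"z":0,"hand":0.64},{"wx":0,"wy":0,"wz":0,"x":-25,"y":0,"z":0,"hand":0.64},{"wx":0,"wy":0,"wz":0,"x":-40,"y":0,"z":0,"hand":0.64}]'|sed -n '1,2p;4p'
python3 -m pendant '[{"wx":0,"wy":0,"wz":0,"x":0,"y":-40,"z":-40,"hand":0.64},{"wx":0,"wy":0,"wz":0,"x":0,"y":-40,"z":-40,"hand":0.64},{"wx":0,"wy":0,"wz":0,"x":0,"y":-40,"z":-40,"hand":0.64},{"wx":0,"wy":0,"wz":0,"x":0,"y":-40,"z":-40,"hand":0.64},{"wx":0,"wy":0,"wz":0,"x":0,"y":-40,"z":-40,"hand":0.64},{"wx":0,"wy":0,"wz":0,"x":0,"y":0,"z":0,"hand":0.64}]'|sed -n '1,2p;4p'
python3 -c "
from h import *
p=bot.snapshot('side')[0];q=bot.snapshot('top')[0]
A=[cv2.resize(i,(400,400),interpolation=2) for i in (q[130:270,270:410],p[225:365,205:345])]
cv2.imwrite('pics/c5.png',np.hstack(A))"
```

```text
t: 18.12
eef_pos: [572.6, -258.0, 236.8]
ft_force: [1.0, -0.1, -0.5]
t: 18.88
eef_pos: [293.6, -327.4, 250.9]
ft_force: [1.1, 0.0, -0.3]
```

View pics/c5.png

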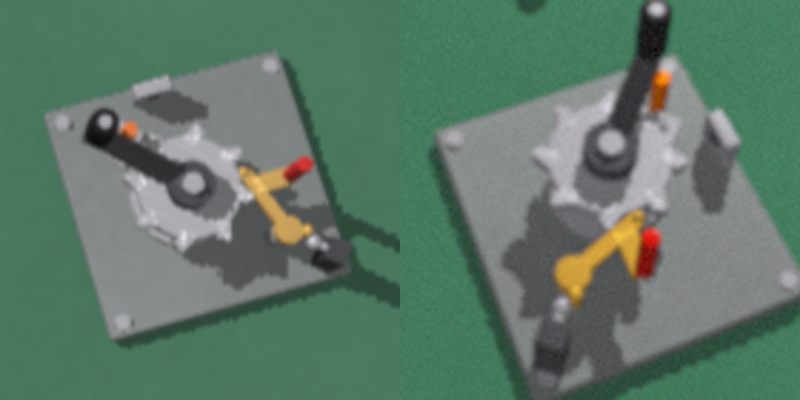

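The pawl lies against the wheel, lever top at (305,163) left and (650,238) right. The knob top is at (106,121) and (656,10), with the arm against the orange post. Next, the angles.

Run:
```python
from h import *
g=lambda a,b:tri((270+a[0]*.35-.3,130+a[1]*.35-.3),(205+b[0]*.35-.3,225+b[1]*.35-.3))
L=g((305,163),(250,238));K=g((106,121),(256,10));print(L,K)
piv=np.array([527.5,-256.5]);v=L[:2]-piv;print('pawl',np.radians(-3.6)-np.arctan2(v[1],v[0]),np.hypot(*v))
v=K[:2]-O;print('drum',np.arctan2(v[1],v[0])-np.radians(Y0),np.hypot(*v))
```

```text
[ 570.23582365 -259.0517572   100.06585381] [ 598.40681908 -111.2170006   116.53157464]
pawl -0.003192635512634122 42.81193861301197
drum 0.02121796308954904 79.31879481334121
```

```bash
python3 -c "
from cell import bot
print(bot.finish_job(), bot.read_state()['t'])"
```

```text
the job is handed in; nothing more can be done
the job is handed in; nothing more can be done
```

The winch is wound back to its stop and locked, and I handed the job in at about 19 s. The hand-in gives no verdict, so the outcome rests on my own checks.

**What I did:**
- I flipped the pawl right out with the red lever, before turning the wheel. The pawl met its end, with about 17 N at the lever.
- I turned the crank clockwise with the jaws loosely around the knob and crept onto the rubber stop. I held it there for about 1.5 s at readings of 7.6–11.8 N at the knob, so roughly 6–11 N on the stop by calculation. Part of that was just under the 8 N you asked for, and about half a second read 8.7 N or more.
- I let go of the knob, flipped the pawl back in, felt it seat with about 4.6 N at the lever, and withdrew the arm.

**Last checks:**
- Measured from two views after the arm was clear, the pawl is at about 0.00 rad and the drum at about 0.02 rad. I'd put the error at around 0.03 rad, within the 0.06 and 0.11 limits.
- The crank arm is resting against the orange post.
- The last force reading with the arm away was about 1 N, which is sensor noise.

**Not checked or in disagreement:**
- At the start the pawl measured about 0.2 rad (tip on a tooth) rather than fully in. This made no difference.
- The arm stayed away from the turntable, but I did not re-measure the things on it afterwards.

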